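# Slide the shelf board home into its notches

## Task

Push the white shelf board along its two rails with your fingertips, by its downturned rear edge, until you feel it drop down into the locating notches, then back off. Do not lift the board off its rails, do not touch the two bowls that ride on it, which must stay standing on their marks, and leave everything else on the bench where it is.

Things in the scene. Friction and masses are not known exactly. Their poses are not given: they have to be found in the camera images.
- rail_frame: Aluminium frame fixed on the bench: two parallel rails, tops 45 mm high, 45 to 75 mm either side of the centre line, with outer guide lips (to 83 mm, 55 mm high); between them open but for cross bars 10 mm high at both ends. Origin at bench height on the centre line; x along the rails, the way the board is pushed (rails from x = -140 to +130 mm), z up.
- notch_seat (a point): Where the board's origin comes when seated: on the frame's centre line, 50 mm ahead of the frame's origin, 36 mm above the bench; axes as the frame's. The rail tops have four notches, 19 mm long and 9 mm deep, one for each foot of the board (frame x = +92 and +8 mm).
- shelf_board: White board, loose, 0.35 to 0.7 kg, 110 (x) x 146 x 10 mm, on four feet, 2 mm play sideways. Origin at its middle, level with the feet's underside; x forward to the notches; top at z = +20 mm. Starts 80 to 130 mm before its seat, origin 45 mm above the bench; over the notches it drops 9 mm at once, then has 3.5 mm play along the rails. Slides with plain friction, about 2 to 7 N.
- rear_edge (a point): Where to push, towards +x: centre of the outer (-x) face of the board's downturned rear edge. Face 80 mm wide, from 15 mm below to 18 mm above this point (board's top). It lies 55 mm behind the board's origin and 2 mm above it; axes as the board's.
- left_place (a point): Round grey mark, 48 mm across, on the board's top, left of the centre line (board x = +20, y = +36 mm), where the left bowl stands.
- right_place (a point): Round grey mark on the board's top, right of the centre line (board x = +20, y = -36 mm), where the right bowl stands.
- left_bowl: Small grey sample bowl, 54 mm across, 28 mm high, loose on the board, on the left mark; origin under its centre.
- right_bowl: Small grey sample bowl, 55 mm across, 28 mm high, loose on the board, on the right mark; origin under its centre.
- side_vial: Bystander: glass vial, 28 mm across, 60 mm high, beside the far rail; origin under its centre.
- end_vial: Bystander: glass vial, 28 mm across, 60 mm high, just beyond the front end of the rails; origin under its centre.
- beaker: Bystander: covered glass beaker, 65 mm across, 85 mm high, at the back left; origin under its centre.
- dropper: Bystander: brown dropper bottle, 34 mm across, 97 mm high, at the left; origin under its centre.
- tape: Bystander: roll of tape lying flat, 64 mm across, 19 mm high; origin under its centre.
- timer: Bystander: lab timer lying on its back, 66 x 66 x 18 mm, near the front edge at the left; origin under its centre.
- marker: Bystander: marker pen, 125 mm long, lying near the front edge at the left; origin under its centre.
There are look-alikes about, which are no part of the job. What is shaped like the right_bowl but brown or green is not meant.

How it is judged (in metres and radians):
At the end, for the whole second after the job is handed in: The board sits level and still in its notches (within 2 mm of fully down, within 6 mm along the rails), and both bowls stand upright within 20 mm of the centres of their marks (z of shelf_board in the frame of notch_seat between -0.003 and 0.002 m and x of shelf_board in the frame of notch_seat between -0.006 and 0.006 m and y of shelf_board in the frame of notch_seat between -0.005 and 0.005 m and angle between shelf_board's own z axis and vertical below 0.03 rad and linear speed of shelf_board below 0.01 m/s and distance between left_bowl and left_place below 0.02 m and angle between each of left_bowl, right_bowl's own z axis and vertical below 0.1 rad and distance between right_bowl and right_place below 0.02 m); the robot touches nothing.
It fails at once if the board is lifted more than 8 mm off its rails, or tipped more than about 9 degrees (z of shelf_board in the frame of notch_seat above 0.017 m or angle between shelf_board's own z axis and vertical above 0.15 rad).
It fails at once if a bowl is touched by the robot (contact force between any of the fingers, the arm and left_bowl above 0.5 N or contact force between any of the fingers, the arm and right_bowl above 0.5 N).
It fails at once if a bowl tips over or leaves its mark by more than 30 mm (angle between any of left_bowl, right_bowl's own z axis and vertical above 0.5 rad or distance between left_bowl and left_place above 0.03 m or distance between right_bowl and right_place above 0.03 m).
It fails at once if another thing on the bench is moved by more than 20 mm (distance of any of side_vial, end_vial, beaker, dropper, tape, timer, marker from where it was at the start of the episode above 0.02 m).
It also fails if it takes over 38 s, if anything falls off the work surface, if the arm or the gripper's body presses on something with over 40 N, if the wrist force passes 120 N, or if a joint passes its speed limit or range.

## Robot

A 6-joint arm with a two-finger parallel gripper is mounted at the origin on a cart in front of the work surface, level with it; the furniture and walls round the work are solid. World frame = base frame: x ahead of the robot, y to its left, z up, the work surface at z = 0. Lengths are in m, angles in degrees, forces in N, time in s.
With the tool pointing down it reaches from about 0.35 to 0.875 m from the base axis. Payload 4.2 kg.
Tool frame: the origin (TCP) lies on the centre line of the jaws, within the pads' length; the fingertips stand tip_reach ahead of it and the grasp point (between the pads) is the TCP (tip_reach is the distance from the TCP to the fingertips, in m); z points along the fingers, y is the line along which they close (so a half turn about z gives the same grasp; the last joint's range is limited). The gripper opens to 87 mm and grips with 3 to 60 N. Pads are 19 mm wide; open, the fingers measure 117 mm over their backs; the gripper's body (75 mm by 190 mm) begins 51 mm behind the grasp point.
Start: joints at [-57.72, 22.042, 0.453, 0, -68.411, -14.817], TCP at [0.188, -0.596, 0.242] pointing down, gripper open.
Joint ranges: [-179.83, 179.83], [-69.29, 118.12], [-61.27, 80.66], [-181.25, 117.63], [-171.15, -9.14], [-177.46, 177.46]. Speed limits (degrees/s): [159.86, 159.86, 180, 180, 180, 180].

## Interface

Orientations are given as a 3x3 rotation matrix whose columns are the frame's x, y, z axes.
In Python, from station import sense, capture, finish_job, tip_reach gives the robot as it stands.
- The arm moves only by the tool arm_command, never from a script. Its argument "deltas" is a list of rows, each a list of 7 numbers: the turn, a rotation vector about the tool's x, y, z in rad, then the shift along the tool's x, y, z in cm, then the closure, from -1 (fully open) to 1 (shut), so that 0 is half open. In form: [[rx, ry, rz, dx, dy, dz, hand], ...]. A call has 1 to 8 rows; each row is the pose to reach, as a shift and turn from the pose commanded when the call began, along the tool's axes at that moment; what a row does not reach only later rows make up. A row lasts 1/12 s, in which the tool goes at most 41.7 mm and 7.16 degrees, less where a joint would pass 70% of its speed; a pose out of reach is approached as far as the arm can. A call with a gripper value outside its range is refused whole. The fingers move at their own pace and stop on an object; the grip force is fixed at half the most. Time passes only in rows, so rows that repeat a pose let the fingers close. It gives the time, the measured TCP pose, the force, the opening and the grip force at its end, in the units of the state.
- sense(): the state, without advancing time (a new reading comes with each control period).
- capture(name): name is "scene" or "top" or "wrist"; returns a dict with "pixels" (420x560x3 uint8, blue, green, red), "fovy" (degrees; the focal length in pixels is half the picture's height over the tangent of half this angle, whatever the lens; pixels are square), "cx", "cy" (the principal point, pixels), "k1" (the pictures are not rectified: a ray, as slopes to the right and down, at radius r is drawn at 1 + k1 r^2 times it, then the intrinsics apply), "rvec" (rotation vector, rad) and "tvec" (3), from world to camera coordinates, as OpenCV has them. Camera axes: x right, y down, z forward; pixel columns grow to the right and rows downward; lengths in m; the calibration is good to about 2 mm. A picture is of the moment at which its call begins. There is no depth.
- finish_job(): hands the job in; it is judged then, once.
The state is a dict: "time_s": time; "joints": joint angles; "joint_velocities": joint speeds; "effort": joint torques, N m; "tcp_pos": TCP position; "ee_rot": TCP orientation; "wrist_force": force on the tool from outside, world axes, zero at the start; "moment": the same for the moment, N m; "gripper_width": opening from 0.0 (shut) to 1.0 (fully open); "gripper_force": force on a finger pad.
Only numpy, scipy, OpenCV 4.12 (cv2) and the standard library are available. Lean on these libraries where they do the work, as an engineer would, in place of code of your own. Each camera call takes 0.05 s, during which the arm holds its last target. There are 200 camera calls.

## Working session

There is one attempt and no reset: what is moved stays moved. The work goes in short steps, Python scripts to look and compute and a tool call to move; the robot and the scene stay as the last step left them, time stands still between calls to the robot, and variables do not carry over. Pictures are saved under pics/ and viewed, at most 10 in all, crops included, and the job is handed in when it is done.

Besides the shell and the picture viewer there is one more tool, called after "Emit:" as name(argument=value, ...) on one line, values as JSON. arm_command: Moves the arm, as the interface text tells. Its arguments: {"type":"object","properties":{"deltas":{"type":"array"}},"required":["deltas"]}

```bash
mkdir -p pics; cat > h.py <<'E'
import numpy as np,cv2
def ray(c,u,v):
    f=210/np.tan(np.radians(c["fovy"]/2)); h=len(c["pixels"]); f=h/2/np.tan(np.radians(c["fovy"]/2))
    K=np.array([[f,0,c["cx"]],[0,f,c["cy"]],[0,0,1]])
    p=cv2.undistortPoints(np.array([[[u,v]]],float),K,np.array([c["k1"],0,0,0,0.]))[0,0]
    R=cv2.Rodrigues(np.array(c["rvec"],float))[0]; t=np.array(c["tvec"],float).ravel()
    return -R.T@t, R.T@np.array([p[0],p[1],1])
def plane(c,u,v,z):
    o,d=ray(c,u,v); return o+d*(z-o[2])/d[2]
def proj(c,P):
    f=len(c["pixels"])/2/np.tan(np.radians(c["fovy"]/2))
    K=np.array([[f,0,c["cx"]],[0,f,c["cy"]],[0,0,1]])
    return cv2.projectPoints(np.array(P,float).reshape(-1,3),np.array(c["rvec"],float),np.array(c["tvec"],float),K,np.array([c["k1"],0,0,0,0.]))[0][:,0]
E
python3 - <<'E'
from station import *
import cv2,pickle
for n in("scene","top"):
    c=capture(n);cv2.imwrite(f"pics/{n}0.png",c["pixels"]);pickle.dump(c,open(n+"0.pkl","wb"))
    print(n,c["fovy"],c["cx"],c["cy"],c["k1"],c["rvec"],c["tvec"])
print(sense(),tip_reach)
E
```

```text
scene 52.37180127281325 282.63522321344334 212.76200578336892 -0.019930169801732185 [ 1.29283197 -2.16603444  1.00293461] [0.24408491 0.39020358 0.59964691]
top 46.61293071524024 284.534313553009 216.04766646181614 -0.10139326722612386 [ 2.04108421 -2.1916216   0.2322221 ] [0.01702958 0.54812137 1.15836981]
{'time_s': 0.1, 'joints': array([-5.77199821e+01,  2.20859090e+01,  3.88989998e-01, -2.40026371e-02,
       -6.84128561e+01, -1.48167709e+01]), 'joint_velocities': array([-0.04949942, -0.16648086,  0.25212835,  0.15193073, -0.00709688,
        0.02374471]), 'effort': array([-3.06790180e-04, -3.91689670e+01,  1.87935591e+01,  4.23191249e+00,
        1.34795706e-02, -6.67993686e-05]), 'tcp_pos': array([ 0.18742469, -0.5957146 ,  0.24058652]), 'ee_rot': array([[-9.53955960e-01, -2.99945903e-01, -6.93867132e-04],
       [-2.99946685e-01,  9.53954216e-01,  1.82783663e-03],
       [ 1.13665365e-04,  1.95179880e-03, -9.99998089e-01]]), 'wrist_force': array([0.07732116, 0.29095222, 0.5069068 ]), 'moment': array([ 0.00898442,  0.01666266, -0.01325019]), 'gripper_force': 0.0, 'gripper_width': 1.0041999177659757} 0.019
```

View pics/scene0.png

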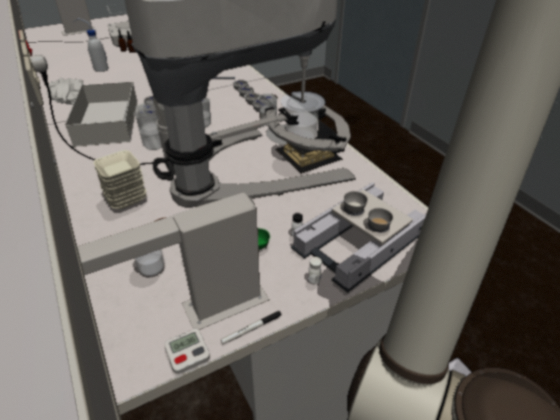

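View pics/top0.png

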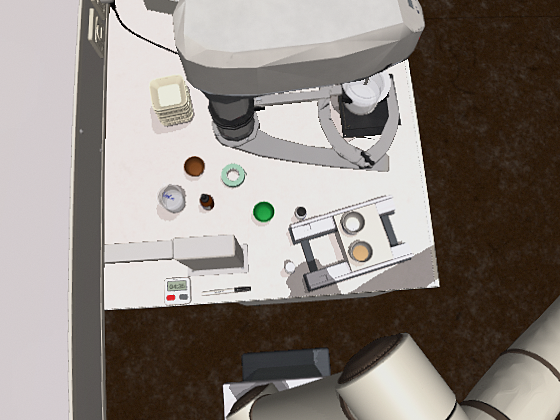

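The scene shows the frame at lower right, with the vials at its left end (scene ≈(315,268), (297,225)) and the board with its bowls nearer the right. In the top view the board covers ≈(340–390, 205–275) and the push goes leftward, roughly world +y.

```bash
python3 - <<'E'
import pickle,cv2
c=pickle.load(open("top0.pkl","rb"))["pixels"][180:305,270:440]
cv2.imwrite("pics/crop1.png",cv2.resize(c,None,fx=4.7,fy=4.7,interpolation=cv2.INTER_CUBIC))
from h import *
t=pickle.load(open("top0.pkl","rb"))
for u,v in[(288,267),(300,212),(290,230),(410,255)]:print(u,v,plane(t,u,v,0.05))
E
```

```text
288 267 [ 0.42122557 -0.02143474  0.05      ]
300 212 [ 0.55701451 -0.06159137  0.05      ]
290 230 [ 0.51297974 -0.03313705  0.05      ]
410 255 [ 0.42862118 -0.32629975  0.05      ]
```

View pics/crop1.png

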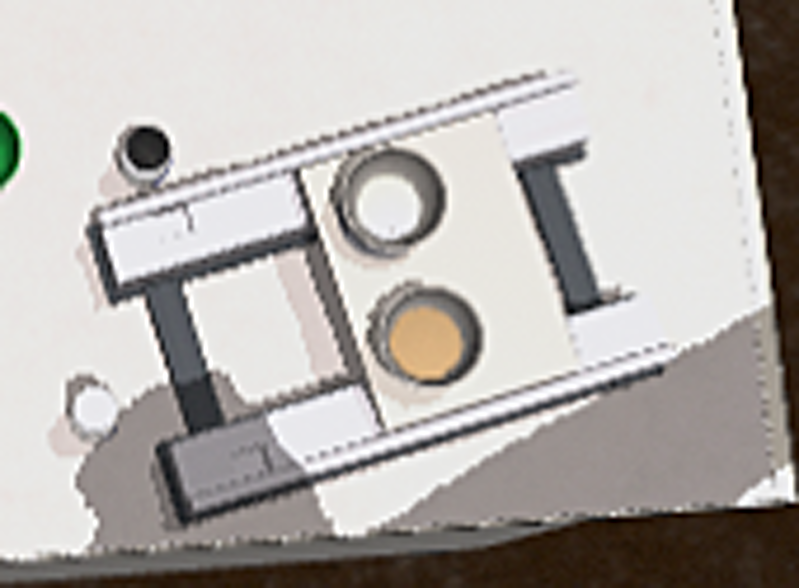

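The crop shows the board with top corners at ≈(305,167), (500,113), (580,368), (385,430). The lip ends are at (95,212)/(575,78) and the rear crossbar at (560,230); the push direction is to the left and slightly down.

```bash
python3 - <<'E'
import pickle
from h import *
t=pickle.load(open("top0.pkl","rb"));s=pickle.load(open("scene0.pkl","rb"))
def T(u,v,z):return plane(t,u/4.7+270-.4,v/4.7+180-.4,z)
fl,rl,rr,fr=[T(*p,0.065) for p in[(303,167),(500,112),(580,368),(384,430)]]
# far rail is on the right when pushing +y? (x=push, y=left)
print("corners",fl,rl,rr,fr)
print("len",np.linalg.norm(fl-rl),np.linalg.norm(fr-rr),"wid",np.linalg.norm(fl-fr),np.linalg.norm(rl-rr))
d=(fl-rl)+(fr-rr);d/=np.linalg.norm(d);print("dir",d,np.degrees(np.arctan2(d[1],d[0])))
a,b=T(95,212,.055),T(575,75,.055);e=(a-b);print("far lip",a,b,np.linalg.norm(e),np.degrees(np.arctan2(e[1],e[0])))
a2,b2=T(188,522,.055),T(668,345,.055);e=a2-b2;print("near lip",a2,b2,np.linalg.norm(e),np.degrees(np.arctan2(e[1],e[0])))
print("sep",np.linalg.norm(a-a2),np.linalg.norm(b-b2))
print("rear mid",(rl+rr)/2,"centre",(fl+rl+rr+fr)/4)
for P in(fl,rl,rr,fr,a,b,a2,b2):print(proj(s,P))
o,_=ray(t,280,210);print("cam",o)
E
```

```text
corners [ 0.53989621 -0.14454057  0.065     ] [ 0.562275   -0.25224321  0.065     ] [ 0.42306154 -0.27925736  0.065     ] [ 0.39861479 -0.17373059  0.065     ]
len 0.11000303929268977 0.10832148337282987 wid 0.14426537050321708 0.14181026408804745
dir [-0.2144907   0.97672603  0.        ] 102.38564961096208
far lip [ 0.5254619  -0.03351582  0.055     ] [ 0.58207012 -0.29738491  0.055     ] 0.2698729171521306 102.10821698051134
near lip [ 0.35955248 -0.06942465  0.055     ] [ 0.43270123 -0.32986668  0.055     ] 0.27051948539507104 105.68813364922606
sep 0.1697509393064378 0.15285983388509183
rear mid [ 0.49266827 -0.26575029  0.065     ] centre [ 0.48096188 -0.21244293  0.065     ]
[[332.79605383 207.15063716]]
[[365.09072882 188.38602464]]
[[413.05998788 218.62898336]]
[[382.22534417 241.26637924]]
[[293.34647766 229.85907401]]
[[374.39606435 182.16507123]]
[[351.56085302 275.11329212]]
[[426.23568103 212.56766357]]
cam [2.99133837e-01 1.11356311e-03 1.24622043e+00]
```

```bash
python3 - <<'E'
import pickle
from h import *
t=pickle.load(open("top0.pkl","rb"));s=pickle.load(open("scene0.pkl","rb"))
for q in[(375,165),(388,168),(322,130),(396,100)]:
  for z in(0,.1,.2,.3,.4):
    P=plane(t,*q,z);print(q,z,P.round(3),proj(s,P).round())
i=s["pixels"][60:300,220:440];cv2.imwrite("pics/crop2.png",cv2.resize(i,None,fx=2.5,fy=2.5,interpolation=cv2.INTER_CUBIC))
from station import sense
from scipy.spatial.transform import Rotation as Ro
m=sense();R0=np.array(m["ee_rot"]);a=np.radians(102.3);d=np.array([np.cos(a),np.sin(a),0]);
R=np.c_[-d,np.cross([0,0,-1],-d),[0,0,-1]]
R=R@Ro.from_rotvec([0,np.radians(0),0]).as_matrix()
print(R.round(3),Ro.from_matrix(R0.T@R).as_rotvec())
tgt=np.array([.4927,-.2658,0])-d*.045;tgt[2]=.16
print(tgt,100*R0.T@(tgt-m["tcp_pos"]))
E
```

```text
(375, 165) 0 [ 0.682 -0.275  0.   ] [[342. 181.]]
(375, 165) 0.1 [ 0.652 -0.253  0.1  ] [[346. 158.]]
(375, 165) 0.2 [ 0.621 -0.231  0.2  ] [[350. 130.]]
(375, 165) 0.3 [ 0.59  -0.209  0.3  ] [[355.  96.]]
(375, 165) 0.4 [ 0.559 -0.187  0.4  ] [[361.  54.]]
(388, 168) 0 [ 0.672 -0.31   0.   ] [[355. 180.]]
(388, 168) 0.1 [ 0.642 -0.285  0.1  ] [[358. 157.]]
(388, 168) 0.2 [ 0.612 -0.26   0.2  ] [[362. 129.]]
(388, 168) 0.3 [ 0.582 -0.235  0.3  ] [[367.  95.]]
(388, 168) 0.4 [ 0.552 -0.21   0.4  ] [[373.  53.]]
(322, 130) 0 [ 0.792 -0.142  0.   ] [[280. 174.]]
(322, 130) 0.1 [ 0.752 -0.131  0.1  ] [[283. 151.]]
(322, 130) 0.2 [ 0.713 -0.119  0.2  ] [[287. 124.]]
(322, 130) 0.3 [ 0.673 -0.108  0.3  ] [[292.  90.]]
(322, 130) 0.4 [ 0.634 -0.096  0.4  ] [[298.  49.]]
(396, 100) 0 [ 0.867 -0.356  0.   ] [[329. 142.]]
(396, 100) 0.1 [ 0.822 -0.328  0.1  ] [[333. 122.]]
(396, 100) 0.2 [ 0.776 -0.299  0.2  ] [[336.  97.]]
(396, 100) 0.3 [ 0.731 -0.27   0.3  ] [[341.  67.]]
(396, 100) 0.4 [ 0.685 -0.242  0.4  ] [[346.  30.]]
[[ 0.213 -0.977  0.   ]
 [-0.977 -0.213  0.   ]
 [ 0.     0.    -1.   ]] [ 1.66553346e-03  1.35305383e-03 -1.48083466e+00]
[ 0.50228637 -0.30976705  0.16      ] [-38.61423497  17.81821076   8.08905551]
```

View pics/crop2.png

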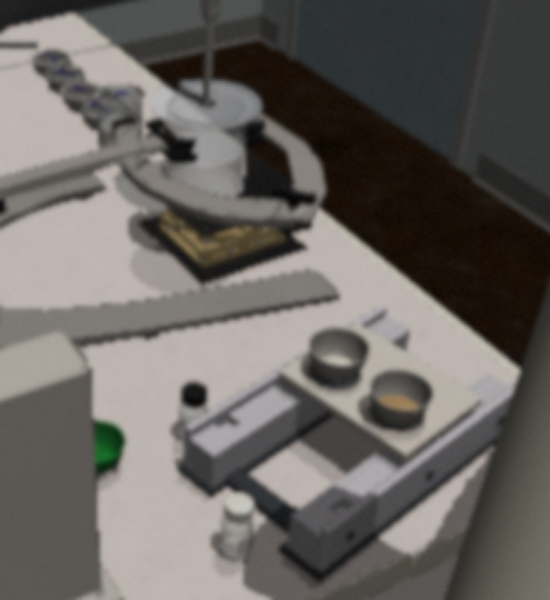

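The view shows the ring stand's foot and clamp stay at x > 0.63, clear of the gripper's path. Approach behind the board.

Emit:
arm_command(deltas=[[0,0,-0.09,-2.4,1.1,0.3,0.3],[0,0,-0.18,-4.8,2.2,0.6,0.3],[0,0,-0.27,-7.2,3.3,0.9,0.3],[0,0,-0.36,-9.6,4.4,1.2,0.3],[0,0,-0.45,-12,5.5,1.5,0.3],[0,0,-0.54,-14.4,6.6,1.8,0.3],[0,0,-0.63,-16.8,7.7,2.1,0.3],[0,0,-0.72,-19.2,8.8,2.4,0.3]])

```text
time_s: 0.77
tcp_pos: [0.3449, -0.4534, 0.217]
ee_rot: [[-0.516, -0.857, -0.001], [-0.857, 0.516, 0.001], [-0.0, 0.001, -1.0]]
wrist_force: [0.4, 0.6, -0.2]
gripper_width: 0.479
gripper_force: 0.0
```

```bash
cat > w.py <<'E'
import sys
from h import *
from station import sense
from scipy.spatial.transform import Rotation as Ro
back,z,tilt=map(float,sys.argv[1:4])   # TCP distance behind initial rear face (m), height, tilt deg
m=sense();R0=np.array(m["ee_rot"]);a=np.radians(102.3);d=np.array([np.cos(a),np.sin(a),0])
R=np.c_[-d,np.cross([0,0,-1],-d),[0,0,-1]]@Ro.from_rotvec([0,np.radians(tilt),0]).as_matrix()
c=np.array([.491,-.2658,0])
tgt=c-d*back;tgt[2]=z
print("tcp",m["tcp_pos"].round(4),"along",((m["tcp_pos"]-c)@d).round(4),"F",m["wrist_force"].round(2),"Fd",(m["wrist_force"]@d).round(2),"w",m["gripper_width"],"t",m["time_s"])
print("rot",Ro.from_matrix(R0.T@R).as_rotvec().round(3),"shift",(100*R0.T@(tgt-m["tcp_pos"])).round(2),"zaxis",R[:,2].round(3))
E
python3 w.py .045 .16 0
```

```text
tcp [ 0.3449 -0.4534  0.217 ] along -0.1522 F [ 0.43  0.55 -0.23] Fd 0.45 w 0.4794475294378842 t 0.7667
rot [ 0.001  0.001 -0.756] shift [-20.33  -5.94   5.7 ] zaxis [ 0.  0. -1.]
```

Emit:
arm_command(deltas=[[0,0,-0.1,-2.6,-0.8,0.5,0.3],[0,0,-0.2,-5.2,-1.6,1.0,0.3],[0,0,-0.3,-7.8,-2.4,1.5,0.3],[0,0,-0.4,-10.4,-3.2,2.0,0.3],[0,0,-0.5,-13,-4,2.5,0.3],[0,0,-0.6,-15.6,-4.8,3.0,0.3],[0,0,-0.7,-18.2,-5.4,3.5,0.3],[0,0,-0.755,-20.1,-5.9,4.0,0.3]])

```text
time_s: 1.43
tcp_pos: [0.5002, -0.3118, 0.1768]
ee_rot: [[0.213, -0.977, -0.001], [-0.977, -0.213, 0.0], [-0.001, 0.001, -1.0]]
wrist_force: [-0.1, -0.4, 0.1]
gripper_width: 0.348
gripper_force: 0.0
```

```bash
python3 w.py .045 .10 -8; python3 - <<'E'
from station import *
import cv2,pickle
t=capture("top");pickle.dump(t,open("top1.pkl","wb"))
w=capture("wrist");pickle.dump(w,open("wrist1.pkl","wb"))
a=cv2.resize(t["pixels"][180:305,270:440],None,fx=2.35,fy=2.35);b=cv2.resize(w["pixels"],(400,300))
a=cv2.resize(a,(400,300));cv2.imwrite("pics/both1.png",cv2.hconcat([a,b]))
E
```

```text
tcp [ 0.5002 -0.3118  0.1768] along -0.0469 F [-0.15 -0.36  0.06] Fd -0.32 w 0.3478420382468653 t 1.4333
rot [ 0.    -0.139 -0.   ] shift [-0.19 -0.08  7.68] zaxis [-0.03   0.136 -0.99 ]
```

View pics/both1.png

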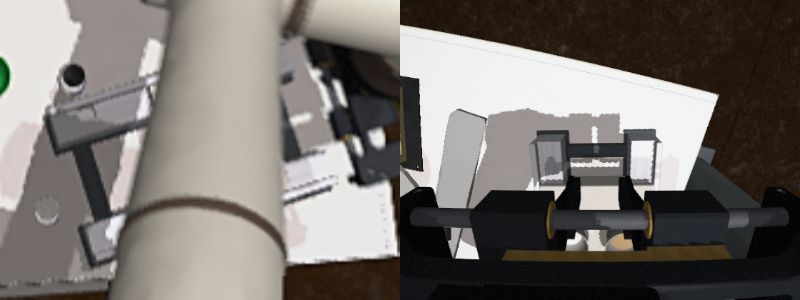

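Left panel: the arm hides the board. Right panel (wrist): the fingers at ≈(570–630,190) are centred between the rails, with the rear crossbar beyond at (595,150) and bowls behind. Next I tilt 8° and descend.

Emit:
arm_command(deltas=[[0,-0.04,0,0,0,2,0.3],[0,-0.08,0,0,0,4,0.3],[0,-0.14,0,0,0,6,0.3],[0,-0.14,0,0,0,8,0.3],[0,-0.14,0,0,0,9.5,0.3],[0,-0.14,0,0,0,10.5,0.3],[0,-0.14,0,0,0,11.4,0.3],[0,-0.14,0,0,0,11.6,0.3]])

```text
time_s: 2.2
tcp_pos: [0.4981, -0.3133, 0.0602]
ee_rot: [[0.204, -0.978, -0.031], [-0.969, -0.207, 0.138], [-0.141, 0.002, -0.99]]
wrist_force: [-0.5, 0.7, 1.0]
gripper_width: 0.348
gripper_force: 0.0
```

```bash
python3 w.py .018 .060 -8
```

```text
tcp [ 0.4981 -0.3133  0.0602] along -0.048 F [-0.48  0.68  0.96] Fd 0.77 w 0.34836045992745857 t 2.2
rot [ 0.001  0.002 -0.007] shift [-2.97 -0.3   0.44] zaxis [-0.03   0.136 -0.99 ]
```

Emit:
arm_command(deltas=[[0,0,-0.007,-0.6,-0.1,0.08,0.3],[0,0,-0.007,-1.2,-0.2,0.17,0.3],[0,0,-0.007,-1.8,-0.3,0.25,0.3],[0,0,-0.007,-2.2,-0.3,0.31,0.3],[0,0,-0.007,-2.5,-0.3,0.35,0.3],[0,0,-0.007,-2.7,-0.3,0.38,0.3],[0,0,-0.007,-2.9,-0.3,0.41,0.3],[0,0,-0.007,-3.1,-0.3,0.43,0.3]])

```text
time_s: 2.87
tcp_pos: [0.4956, -0.2821, 0.0618]
ee_rot: [[0.212, -0.977, -0.029], [-0.967, -0.214, 0.136], [-0.139, -0.001, -0.99]]
wrist_force: [-0.9, 0.7, -0.1]
gripper_width: 0.35
gripper_force: 0.0
```

```bash
python3 w.py 0 .060 -8
```

```text
tcp [ 0.4956 -0.2821  0.0618] along -0.0169 F [-0.86  0.69 -0.07] Fd 0.86 w 0.34953867222426327 t 2.8667
rot [-0.001  0.     0.002] shift [-1.65  0.1   0.41] zaxis [-0.03   0.136 -0.99 ]
```

Emit:
arm_command(deltas=[[0,0,0,-0.2,0,0.04,0.3],[0,0,0,-0.4,0,0.08,0.3],[0,0,0,-0.6,0,0.11,0.3],[0,0,0,-0.8,0,0.14,0.3],[0,0,0,-1.0,0,0.17,0.3],[0,0,0,-1.2,0,0.2,0.3],[0,0,0,-1.4,0,0.23,0.3],[0,0,0,-1.6,0,0.26,0.3]])

```text
time_s: 3.53
tcp_pos: [0.4925, -0.2666, 0.0615]
ee_rot: [[0.212, -0.977, -0.028], [-0.967, -0.214, 0.136], [-0.139, -0.002, -0.99]]
wrist_force: [1.4, -4.5, -0.6]
gripper_width: 0.349
gripper_force: 2.6
```

```bash
python3 w.py 0 .060 -8
```

```text
tcp [ 0.4925 -0.2666  0.0615] along -0.0011 F [ 1.39 -4.48 -0.63] Fd -4.67 w 0.34879205269378466 t 3.5333
rot [-0.002 -0.001  0.001] shift [-0.08  0.13  0.17] zaxis [-0.03   0.136 -0.99 ]
```

Contact at about 4.7 N. I continue steadily.

Emit:
arm_command(deltas=[[0,0,0,-0.25,0,0.04,0.3],[0,0,0,-0.5,0,0.08,0.3],[0,0,0,-0.75,0,0.12,0.3],[0,0,0,-1.0,0.1,0.15,0.3],[0,0,0,-1.25,0.1,0.19,0.3],[0,0,0,-1.5,0.1,0.22,0.3],[0,0,0,-1.75,0.1,0.26,0.3],[0,0,0,-2.0,0.1,0.3,0.3]])

```text
time_s: 4.2
tcp_pos: [0.4873, -0.247, 0.0615]
ee_rot: [[0.213, -0.977, -0.028], [-0.967, -0.214, 0.136], [-0.138, -0.002, -0.99]]
wrist_force: [2.3, -5.3, 1.3]
gripper_width: 0.351
gripper_force: 2.8
```

Emit:
arm_command(deltas=[[0,0,0,-0.25,0,0.04,0.3],[0,0,0,-0.5,0,0.07,0.3],[0,0,0,-0.75,0,0.11,0.3],[0,0,0,-1.0,0,0.14,0.3],[0,0,0,-1.25,0,0.18,0.3],[0,0,0,-1.5,0,0.21,0.3],[0,0,0,-1.75,0,0.25,0.3],[0,0,0,-2.0,0,0.28,0.3]])

```text
time_s: 4.87
tcp_pos: [0.4829, -0.2273, 0.0615]
ee_rot: [[0.213, -0.977, -0.028], [-0.967, -0.214, 0.136], [-0.138, -0.002, -0.99]]
wrist_force: [0.7, -5.2, 1.6]
gripper_width: 0.353
gripper_force: 2.7
```

```bash
python3 w.py -.06 .060 -8;python3 - <<'E'
from station import *
import cv2,pickle
s=capture("scene");w=capture("wrist")
cv2.imwrite("pics/both2.png",cv2.hconcat([cv2.resize(s["pixels"][140:320,220:460],(400,300)),cv2.resize(w["pixels"],(400,300))]))
E
```

```text
tcp [ 0.4829 -0.2273  0.0615] along 0.0394 F [ 0.73 -5.24  1.55] Fd -5.28 w 0.3525137040757134 t 4.8667
rot [-0.002 -0.001  0.002] shift [-2.02  0.03  0.44] zaxis [-0.03   0.136 -0.99 ]
```

View pics/both2.png

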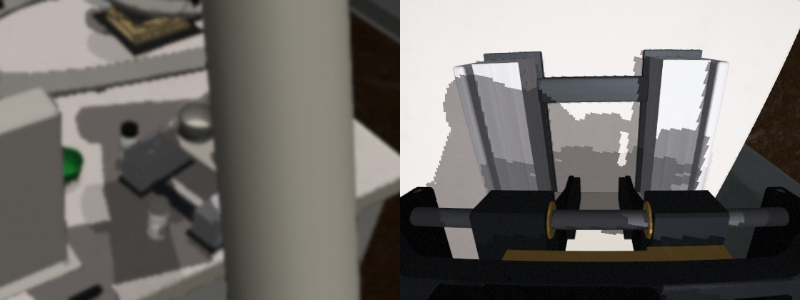

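Left: a bowl is visible at (195,120), upright, and the vials at (130,135) and (158,220) are undisturbed. Right: the fingers sit on the rear edge between the rails. About 34 mm remain.

Emit:
arm_command(deltas=[[0,0,0,-0.25,0,0.04,0.3],[0,0,0,-0.5,0,0.07,0.3],[0,0,0,-0.75,0,0.11,0.3],[0,0,0,-1.0,0,0.14,0.3],[0,0,0,-1.25,0,0.18,0.3],[0,0,0,-1.5,0,0.21,0.3],[0,0,0,-1.75,0,0.25,0.3],[0,0,0,-2.0,0,0.28,0.3]])

```text
time_s: 5.63
tcp_pos: [0.4785, -0.2077, 0.0615]
ee_rot: [[0.212, -0.977, -0.028], [-0.967, -0.214, 0.136], [-0.139, -0.002, -0.99]]
wrist_force: [1.3, -6.3, 2.1]
gripper_width: 0.347
gripper_force: 2.8
```

Emit:
arm_command(deltas=[[0,0,0,-0.15,0,0.02,0.3],[0,0,0,-0.3,0,0.04,0.3],[0,0,0,-0.45,0,0.06,0.3],[0,0,0,-0.6,0,0.08,0.3]])

```text
time_s: 5.97
tcp_pos: [0.4764, -0.201, 0.061]
ee_rot: [[0.212, -0.977, -0.03], [-0.967, -0.214, 0.137], [-0.14, -0.0, -0.99]]
wrist_force: [1.2, -0.2, -0.6]
gripper_width: 0.347
gripper_force: 0.5
```

```bash
python3 w.py -.073 .060 -8
```

```text
tcp [ 0.4764 -0.201   0.061 ] along 0.0664 F [ 1.24 -0.21 -0.59] Fd -0.47 w 0.34657737761440244 t 5.9667
rot [-0.     0.001  0.001] shift [-0.64 -0.04  0.19] zaxis [-0.03   0.136 -0.99 ]
```

The force fell to near zero, which suggests it dropped. I confirm with a small nudge.

Emit:
arm_command(deltas=[[0,0,0,-0.1,0,0.01,0.3],[0,0,0,-0.2,0,0.03,0.3]])

```text
time_s: 6.13
tcp_pos: [0.4762, -0.1996, 0.0611]
ee_rot: [[0.213, -0.977, -0.03], [-0.967, -0.215, 0.136], [-0.139, -0.0, -0.99]]
wrist_force: [0.2, -5.3, 1.0]
gripper_width: 0.353
gripper_force: 2.6
```

```bash
python3 w.py -.073 .060 -8
```

```text
tcp [ 0.4762 -0.1996  0.0611] along 0.0679 F [ 0.23 -5.28  1.03] Fd -5.21 w 0.35299340683248354 t 6.1333
rot [-0.     0.     0.002] shift [-0.49 -0.04  0.18] zaxis [-0.03   0.136 -0.99 ]
```

Emit:
arm_command(deltas=[[0,0,0,-0.1,0,0.01,0.3],[0,0,0,-0.2,0,0.03,0.3]])

```text
time_s: 6.3
tcp_pos: [0.4759, -0.1977, 0.0611]
ee_rot: [[0.213, -0.977, -0.029], [-0.967, -0.215, 0.136], [-0.139, -0.001, -0.99]]
wrist_force: [0.9, -5.4, 0.7]
gripper_width: 0.348
gripper_force: 2.5
```

```bash
python3 w.py -.073 .060 -8
```

```text
tcp [ 0.4759 -0.1977  0.0611] along 0.0698 F [ 0.9  -5.43  0.74] Fd -5.5 w 0.34787669906950436 t 6.3
rot [-0.001  0.     0.002] shift [-0.3  -0.03  0.16] zaxis [-0.03   0.136 -0.99 ]
```

Emit:
arm_command(deltas=[[0,0,0,-0.1,0,0.01,0.3],[0,0,0,-0.2,0,0.03,0.3]])

```text
time_s: 6.47
tcp_pos: [0.4762, -0.1963, 0.0612]
ee_rot: [[0.213, -0.977, -0.027], [-0.967, -0.215, 0.135], [-0.138, -0.002, -0.99]]
wrist_force: [2.9, -8.1, -1.1]
gripper_width: 0.351
gripper_force: 4.1
```

```bash
python3 w.py -.073 .060 -8;python3 - <<'E'
from station import *
import cv2
w=capture("wrist")["pixels"]
cv2.imwrite("pics/w3.png",w)
E
```

```text
tcp [ 0.4762 -0.1963  0.0612] along 0.0711 F [ 2.94 -8.11 -1.06] Fd -8.55 w 0.35112802873939836 t 6.4667
rot [-0.002 -0.002  0.002] shift [-0.17  0.04  0.15] zaxis [-0.03   0.136 -0.99 ]
```

View pics/w3.png

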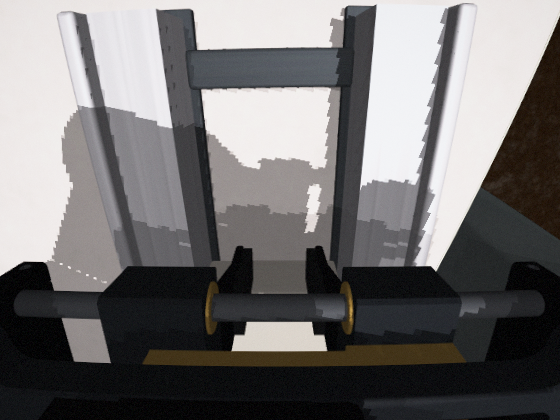

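The wrist view shows only the fingers at the edge, (240,250) and (320,250). The force rising to 8.5 N fits the notch wall being reached, so I back off and check.

Emit:
arm_command(deltas=[[0,0,0,0.4,0,-0.06,0.3],[0,0,0,1.4,0,-0.2,0.3],[0,0,0,3,0,-0.42,0.3],[0,0,0,4.5,0,-0.6,0.3],[0,0,0,4.7,0,-3.6,0.3],[0,0,0,4.9,0,-7,0.3],[0,0,0,5.1,0,-10,0.3],[0,0,0,5.3,0,-13,0.3]])

```text
time_s: 7.18
tcp_pos: [0.4898, -0.2646, 0.1833]
ee_rot: [[0.211, -0.977, -0.031], [-0.967, -0.214, 0.138], [-0.142, 0.001, -0.99]]
wrist_force: [0.8, 0.3, -0.3]
gripper_width: 0.354
gripper_force: 0.0
```

Emit:
arm_command(deltas=[[0,0,0,3,1,-0.3,0.3],[0,0,0,6,2,-0.6,0.3],[0,0,0,9,3,-0.9,0.3],[0,0,0,12,4.5,-1.2,0.3],[0,0,0,15,6,-1.5,0.3],[0,0,0,18,8,-1.8,0.3],[0,0,0,21,10,-2.1,0.3],[0,0,0,24,12,-2.4,0.3]])

```text
time_s: 7.85
tcp_pos: [0.4237, -0.5266, 0.1716]
ee_rot: [[0.212, -0.977, -0.03], [-0.967, -0.214, 0.14], [-0.143, -0.0, -0.99]]
wrist_force: [0.5, -0.4, -0.2]
gripper_width: 0.351
gripper_force: 0.0
```

```bash
python3 w.py 0 .060 -8;python3 - <<'E'
from station import *
import cv2,pickle
s=capture("scene");t=capture("top");pickle.dump((s,t),open("end.pkl","wb"))
b=cv2.resize(t["pixels"][180:305,270:440],(400,294),interpolation=2);a=cv2.resize(s["pixels"][150:297,240:440],(400,294),interpolation=2)
cv2.imwrite("pics/both4.png",cv2.hconcat([a,b]))
E
```

```text
tcp [ 0.4237 -0.5266  0.1716] along -0.2404 F [ 0.49 -0.41 -0.23] Fd -0.51 w 0.3510321583498057 t 7.85
rot [-0.     0.004  0.001] shift [-22.19 -12.16  14.48] zaxis [-0.03   0.136 -0.99 ]
```

View pics/both4.png

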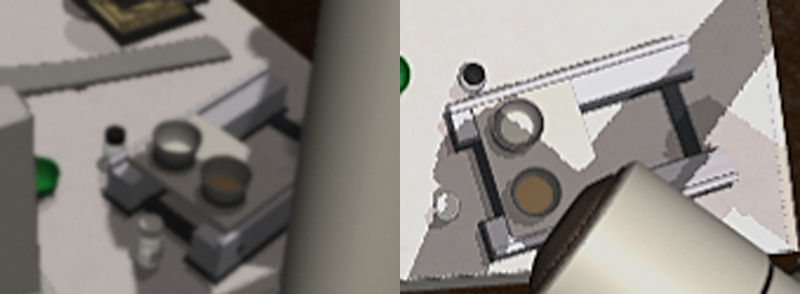

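Both bowls stand on the board (right panel at (516,125) and (535,193)). The board is near the front end of the rails and looks level with the lips, and the vials are unmoved. I check the corner numerically for seated height.

```bash
python3 - <<'E'
import pickle
from h import *
s,t=pickle.load(open("end.pkl","rb"))
O=np.array([.4715,-.178,0]);a=np.radians(102.3);d=np.array([np.cos(a),np.sin(a),0]);l=np.array([-d[1],d[0],0])
for n,x,y in(("rear far",-.005,-.073),("front far",.105,-.073),("front near",.105,.073)):
  for z in(.056,.065):
    P=O+x*d+y*l+[0,0,z];print(n,z,"scene crop x4",((proj(s,P)[0]-[280,190])*5.3).round(),"top crop",((proj(t,P)[0]-[270,180])*5.3).round())
for nm,c,x0,y0 in(("s",s,280,190),("t",t,270,180)):
  im=c["pixels"][y0:y0+113,x0:x0+75 if nm=="t" else x0+113-38]
  cv2.imwrite(f"pics/{nm}5.png",cv2.resize(im,None,fx=5.3,fy=5.3,interpolation=2))
A,B=cv2.imread("pics/s5.png"),cv2.imread("pics/t5.png");cv2.imwrite("pics/st5.png",cv2.hconcat([A,B]))
E
```

```text
rear far 0.056 scene crop x4 [317.  86.] top crop [385. 179.]
rear far 0.065 scene crop x4 [319.  70.] top crop [387. 175.]
front far 0.056 scene crop x4 [132. 196.] top crop [162. 243.]
front far 0.065 scene crop x4 [133. 180.] top crop [163. 240.]
front near 0.056 scene crop x4 [398. 396.] top crop [254. 543.]
front near 0.065 scene crop x4 [401. 380.] top crop [255. 542.]
```

View pics/st5.png

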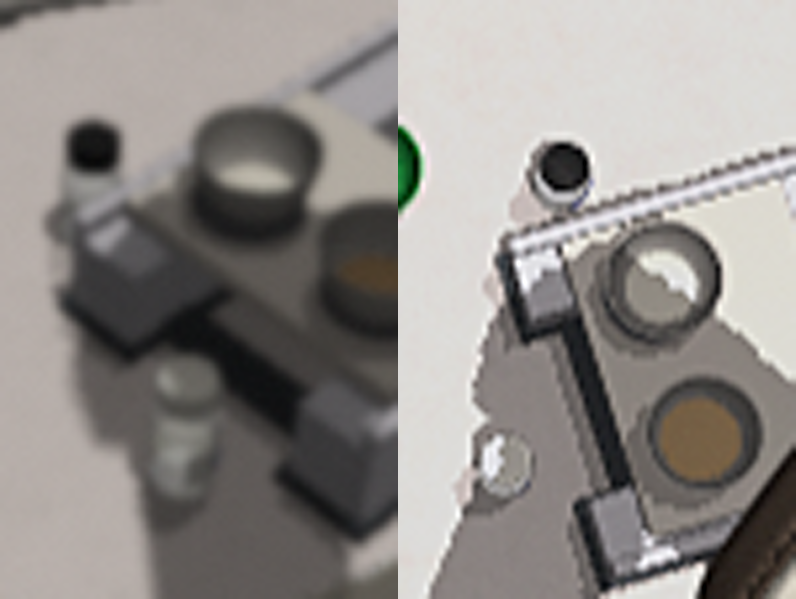

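The front-far corner at (130,205) and rear-far at (305,95) match the seated height (0.056) rather than the unseated one, and the top is flush with the lips. I do a last check of the bowls, then hand in.

```bash
python3 - <<'E'
import pickle
from h import *
from station import finish_job
s,t=pickle.load(open("end.pkl","rb"))
O=np.array([.4715,-.178,0]);a=np.radians(102.3);d=np.array([np.cos(a),np.sin(a),0]);l=np.array([-d[1],d[0],0])
ok=True
for (u,v),y in(((267,280),-.036),((307,432),.036)):
  P=plane(t,u/5.3+269.6,v/5.3+179.6,.084);e=P-(O+.07*d+y*l);e[2]=0;print("bowl err mm",(1e3*np.array([e@d,e@l])).round(1));ok&=np.linalg.norm(e)<.012
print(finish_job() if ok else "check")
E
```

```text
bowl err mm [-3.  -3.5]
bowl err mm [ 0.2 -3.8]
the job is handed in; nothing more can be done
None
```

I pushed the board until I felt it drop and meet the notch wall, then backed off and handed the job in. In the camera pictures it sits down in its notches, both bowls stand within about 5 mm of their marks and the vials are where they were; the hand-in returned no verdict.

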